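Pin the cart drawbar to the hitch bracket

TASK

Couple the loose steel drawbar (orange grip) to the blue hitch bracket: slide its tongue into the bracket's mouth so that the holes line up, leaving it standing on its foot. Then take the red-knobbed pin from the wooden stand and push it down through both parts until its collar rests on the bracket, and let go. Leave the other pins and everything else on the bench as they are.

Things in the scene. Friction and masses are not known exactly. Their poses are not given: they have to be found in the camera images.
- hitch: Blue steel hitch bracket, fixed to the bench. Origin on the bench surface straight below its holes; x points from the mouth into the bracket, z up. Two level plates, x=-26 to +29 mm, 60 wide, 10 thick: lower z=42 to 52, upper z=70 to 80; gap 18 high, open at the -x end (mouth) and sides, closed by a wall at x=29. Base plate 8 thick, x=-23 to +83, 100 wide.
- hitch_hole (a point): Centre of the upper plate's hole at its top face, 80 mm above the bench; axes as the bracket's. A round 14.5 mm hole goes straight down through each of the two plates here.
- hitch_gap (a point): Centre of the gap on the holes' axis, 60 mm above the bench: the drawbar's eye belongs here (it stands here when the drawbar's foot is on the bench); axes as the bracket's.
- drawbar_grip (a point): Centre of the drawbar's orange grip: upright slab 50 mm along x, 16 thick along y, 52 high; 93 above the foot's underside, 28 above the bar's top. x points along the tongue to the eye, z up. The drawbar (loose, about 0.72 kg, centre of mass about below the grip) stands level by itself on its foot, a plate 75 x 64 x 12 mm below the grip.
- drawbar_eye (a point): Centre of the 16 mm hole (eye) in the drawbar's tongue, 100 mm ahead (+x) of the grip's centre, 60 mm above the foot's underside. The tongue is a flat steel bar 36 mm wide and 10 mm thick, its underside 55 mm above the foot's underside; it ends 18 mm beyond the eye's centre. Axes as the grip's.
- stand: Wooden pin stand (fixed), 160 x 56 x 70 mm, origin at the centre of its underside; three upright 15 mm holes along its x axis at x=-50, 0 and +50 mm, each holding one pin whose collar rests on the top face, 70 mm up.
- pin_red_grip (a point): Centre of the red pin's knob (the pin that fits), 22 mm across, 40 mm high. Below it a collar 26 mm across, 6 mm thick, its underside 26 mm below this point; then a 12 mm shank 62 mm long, tapered over its last 12 mm; tip 88 mm below this point. z points up, from tip to knob. Loose, 0.11 kg. Neighbouring pins stand 50 mm away along the stand's x axis.
- pin_red_collar (a point): Centre of the underside of the red pin's collar, 26 mm below the centre of its knob; when the pin is home it lies at the bracket's upper hole, on the top face.
- pin_green_grip (a point): Centre of the green knob of another pin (too short, 34 mm shank); same knob and collar. Leave it in the stand.
- pin_yellow_grip (a point): Centre of the yellow knob of another pin (too thin, 8 mm); same knob and collar. Leave it in the stand.
- spray_can: Green spray can, 60 mm across, 190 mm high, loose; origin at the centre of its underside. An obstacle beside the bracket.
- cleaner: White cleaner bottle with red cap, 64 mm across, 180 mm high, loose; origin at the centre of its underside. An obstacle beside the bracket.
- jar: Amber jar with steel lid, 66 mm across, 85 mm high, loose; origin at the centre of its underside. An obstacle near the robot.
- mug: White mug, 72 mm across, 85 mm high, handle at its +y side, loose; origin at the centre of its underside. An obstacle near the robot.
- tape_roll: Yellow roll of tape lying flat, 84 mm across, 30 mm high, loose; origin at the centre of its underside. It may lie partly under the tongue.
- wrench: Steel wrench lying flat, 170 mm long along its x axis, loose; origin at the middle of its underside.
- brush: Brush lying flat, 150 mm long along its x axis, loose; origin at the middle of its underside. It may lie partly under the tongue.
Not all that is in view belongs to the job. What is shaped like the part that bears drawbar_grip but yellow is not meant. Leave any black look-alike of the part that bears pin_red_grip alone.

How it is judged (in metres and radians):
On the way, in this order (a step that is already met when the one before it is completed fails the run):
1. the drawbar's eye is lined up with the bracket's holes inside its mouth, the pin not yet in (horizontal distance between drawbar_eye and hitch_gap below 0.006 m and height (world z) of drawbar_eye between 0.055 and 0.066 m and distance between pin_red_collar and hitch_hole above 0.05 m), for 0.2 s.
2. the red pin is through both parts with its collar on the bracket (horizontal distance between pin_red_collar and hitch_hole below 0.004 m and z of pin_red_collar in the frame of hitch_hole below 0.004 m and horizontal distance between drawbar_eye and hitch_gap below 0.006 m), for 0.2 s.
At the end, for the whole second after the job is handed in: The red pin stands upright (within 0.12 rad) in the bracket's hole (collar within 4 mm of the hole's axis and at most 4 mm above the plate); the drawbar's eye is within 6 mm of the holes' axis, in the gap (55 to 66 mm up), and the drawbar stands level on its foot (within 0.06 rad) (all of step 2 and angle between pin_red_grip's own z axis and vertical below 0.12 rad and height (world z) of drawbar_eye between 0.055 and 0.066 m and angle between drawbar_grip's own z axis and vertical below 0.06 rad); the robot touches nothing.
It fails at once if another pin is taken out of the stand or pushed over (distance of any of pin_green_grip, pin_yellow_grip from where it was at the start of the episode above 0.02 m).
It fails at once if something else on the bench is pushed more than 30 mm or knocked over (distance of any of spray_can, cleaner, jar, mug, tape_roll, wrench, brush from where it was at the start of the episode above 0.03 m or angle between any of spray_can, cleaner, jar, mug's own z axis and vertical above 0.5 rad).
It fails at once if the drawbar is tipped over (angle between drawbar_grip's own z axis and vertical above 0.7 rad).
It also fails if it takes over 69 s, if anything falls off the work surface, if the arm or the gripper's body presses on something with over 40 N, if the wrist force passes 120 N, or if a joint passes its speed limit or range.

ROBOT

A 6-joint arm with a two-finger parallel gripper is mounted at the origin on the work surface. World frame = base frame: x ahead of the robot, y to its left, z up, the work surface at z = 0. Lengths are in m, angles in degrees, forces in N, time in s.
With the tool pointing down it reaches from about 0.4 to 0.825 m from the base axis. Payload 7 kg.
Tool frame: the origin (TCP) lies midway between the tips of the shut fingers; the grasp point (between the pads) lies 19 mm behind it; z points along the fingers, y is the direction in which the jaws open and shut (so a half turn about z gives the same grasp; the last joint's range is limited). The gripper opens to 88 mm and grips with 3 to 60 N. Pads are 19 mm wide; open, the fingers measure 130 mm over their backs; the gripper's body (78 mm by 193 mm) begins 47 mm behind the grasp point.
Start: joints at [-51.618, 20.546, 0.682, 0, -70.136, -16.507], TCP at [0.251, -0.626, 0.227] pointing down, gripper open.
Joint ranges: [-176.03, 176.03], [-82.01, 121.73], [-58.28, 71.71], [-173.87, 95.51], [-174.79, -0.11], [-173.66, 173.66]. Speed limits (degrees/s): [136.94, 136.94, 172.46, 180, 180, 180].

INTERFACE

Orientations are given as [roll, pitch, yaw] about the fixed x, y, z axes, in that order (R = Rz(yaw) Ry(pitch) Rx(roll)).
In Python, from plant import sensors, viewer, r gives the robot as it stands. The module is installed in compiled form; this text tells all that it offers.
- The arm moves only by the shell command python3 -m handwheel 'ROWS' [OPENING] [FORCE]. ROWS is JSON, one flat list of numbers, 6 for each row, row after row: the shift along the world's x, y, z in cm, then the turn, a rotation vector about the world's x, y, z in rad. In form: [tx, ty, tz, wx, wy, wz, tx, ty, tz, wx, wy, wz, ...]. A call has 1 to 8 rows; each row is the pose to reach, as a shift and turn from the pose measured when the call began; what a row does not reach only later rows make up. A row lasts 1/10 s, in which the tool goes at most 50 mm and 8.59 degrees, less where a joint would pass 70% of its speed; a pose out of reach is approached as far as the arm can. A call with a gripper value outside its range is refused whole. OPENING is the closure in counts, from 0 (fully open) to 255 (shut), set as the call begins (- or left out, the last holds). The fingers move at their own pace and stop on an object; FORCE is the grip in N (left out, the last holds). Time passes only in rows, so rows that repeat a pose let the fingers close. It gives the time, the measured TCP pose, the force and the opening at its end, in the units of the state.
- sensors.get_state(): the state, without advancing time (a new reading comes with each control period).
- viewer.capture(name): name is "scene" or "top"; returns a dict with "img" (420x560x3 uint8, red, green, blue), "camera_matrix" (3x3 intrinsics, pixels), "k1" (the pictures are not rectified: a ray, as slopes to the right and down, at radius r is drawn at 1 + k1 r^2 times it, then the intrinsics apply), "camera_from_world" (4x4, takes a point from world to camera coordinates). Camera axes: x right, y down, z forward; pixel columns grow to the right and rows downward; lengths in m; the calibration is good to about 2 mm. A picture is of the moment at which its call begins. There is no depth.
- r.close_job(): hands the job in, once; it reports no verdict.
The state is a dict: "time_s": time; "joints": joint angles; "qd": joint speeds; "joint_torque": joint torques, N m; "tcp_pos": TCP position; "eef_rot": TCP orientation; "contact_force": force on the tool from outside, world axes, zero at the start; "moment": the same for the moment, N m; "gripper_width": finger opening in m.
Only numpy, scipy, OpenCV 4.12 (cv2) and the standard library are available. Lean on these libraries where they do the work, as an engineer would, in place of code of your own. Each camera call takes 0.05 s, during which the arm holds its last target.

## Working session

There is one attempt and no reset: what is moved stays moved. The work goes in short steps, Python scripts to look and compute and a shell command to move; the robot and the scene stay as the last step left them, time stands still between calls to the robot, and variables do not carry over. Pictures are saved under pics/ and viewed, and the job is handed in when it is done.

```bash
mkdir -p pics; ls
cat > h.py <<'E'
import numpy as np, cv2
from plant import sensors, viewer, r
def cap(n,save=None):
    c=viewer.capture(n)
    if save: cv2.imwrite('pics/'+save,cv2.cvtColor(c['img'],cv2.COLOR_RGB2BGR))
    return c
def ray(c,u,v):
    K=np.array(c['camera_matrix']);T=np.array(c['camera_from_world']);k=c['k1']
    d=cv2.undistortPoints(np.array([[[u,v]]],float),K,np.array([k,0,0,0,0.]))[0,0]
    R=T[:3,:3];o=-R.T@T[:3,3]
    w=R.T@np.array([d[0],d[1],1]);return o,w/np.linalg.norm(w)
def onz(c,u,v,z):
    o,w=ray(c,u,v);return o+w*(z-o[2])/w[2]
def two(c1,p1,c2,p2):
    o1,a=ray(c1,*p1);o2,b=ray(c2,*p2)
    s=np.linalg.lstsq(np.array([a,-b]).T,o2-o1,rcond=None)[0]
    x=o1+a*s[0];y=o2+b*s[1];return (x+y)/2,np.linalg.norm(x-y)
def proj(c,P):
    T=np.array(c['camera_from_world']);K=np.array(c['camera_matrix'])
    p=cv2.projectPoints(np.array([P],float).reshape(-1,1,3),cv2.Rodrigues(T[:3,:3])[0],T[:3,3],K,np.array([c['k1'],0,0,0,0.]))[0]
    return p.reshape(-1,2)
E
python3 - <<'E'
from h import *
for n in('scene','top'):
    c=cap(n,n+'0.png');T=np.array(c['camera_from_world']);print(n,c['camera_matrix'],c['k1'],-T[:3,:3].T@T[:3,3],T[:3,:3])
print(sensors.get_state())
E
```

```text
pics
scene [[472.15387149   0.         276.08394846]
 [  0.         472.15387149 211.3518549 ]
 [  0.           0.           1.        ]] -0.06220810265617146 [0.99453509 0.17220966 1.03167631] [[-0.31653231  0.94854225  0.00865485]
 [ 0.81834403  0.27767602 -0.50319885]
 [-0.47970861 -0.15219604 -0.86412731]]
top [[541.64797254   0.         276.92458893]
 [  0.         541.64797254 208.05235659]
 [  0.           0.           1.        ]] -0.01829613475415505 [ 0.31106964 -0.02326925  1.36477314] [[ 0.02045004 -0.9997693  -0.00656797]
 [-0.98955633 -0.0193027  -0.14284841]
 [ 0.14268867  0.00942063 -0.98972279]]
{'time_s': 0.1, 'joints': array([-5.16183718e+01,  2.05866745e+01,  6.38641979e-01, -1.54845591e-02,
       -7.01361632e+01, -1.65063638e+01]), 'qd': array([-0.08018699, -0.13463142,  0.17204571,  0.07225111, -0.03752838,
       -0.08517525]), 'joint_torque': array([ 6.30781269e-04, -5.84163630e+01,  2.93752688e+01,  7.01553673e+00,
        1.01409119e-02, -9.36079937e-05]), 'tcp_pos': array([ 0.25128882, -0.62600993,  0.22572798]), 'eef_rot': array([ 1.79915138e+02, -9.96635652e-03, -1.58130000e+02]), 'contact_force': array([-0.27481489,  0.38942824,  0.71425445]), 'moment': array([-0.04073692,  0.03915365, -0.02880315]), 'gripper_width': 0.08797572663742383}
```

View pics/scene0.png

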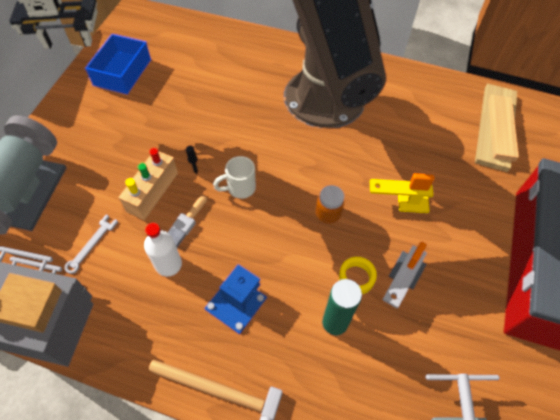

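View pics/top0.png

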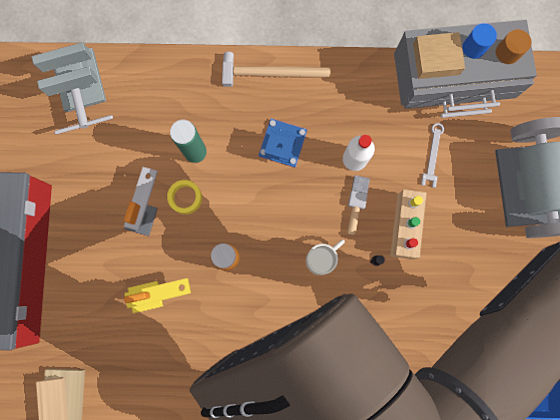

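The scene view shows the drawbar (orange grip) at about (415,257), its eye near (393,297), the hitch at (237,300) and the red pin at (155,155). The top view shows the grip at (132,212), the eye at (148,173), the hitch at (283,143) and the red knob at (413,243). I'll zoom in on each.

Run:
```python
import cv2,numpy as np
s=cv2.imread('pics/scene0.png');t=cv2.imread('pics/top0.png')
def z(im,x,y,w,h,k): return cv2.resize(im[y:y+h,x:x+w],None,fx=k,fy=k,interpolation=cv2.INTER_CUBIC)
a=np.hstack([z(t,110,150,100,100,4),z(t,240,100,100,100,4)])
cv2.imwrite('pics/zt.png',a)
a=np.hstack([z(s,370,225,100,100,4),z(s,190,250,100,100,4)])
cv2.imwrite('pics/zs.png',a)
a=np.hstack([z(s,100,130,100,100,4),z(t,370,180,100,100,4)])
cv2.imwrite('pics/zp.png',a)
```

```text
(no output)
```

View pics/zt.png

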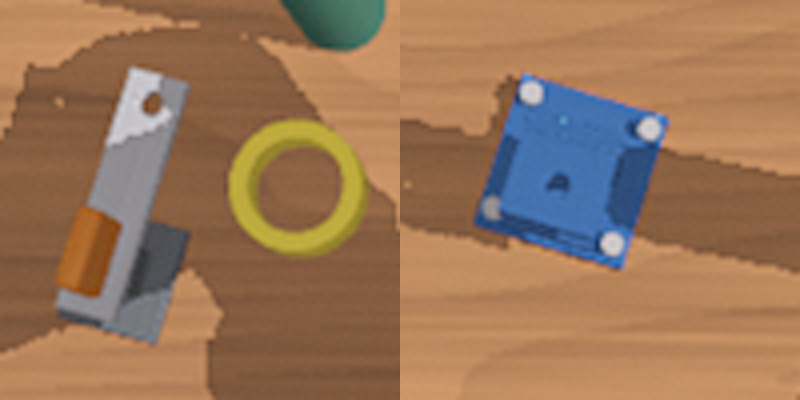

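View pics/zs.png

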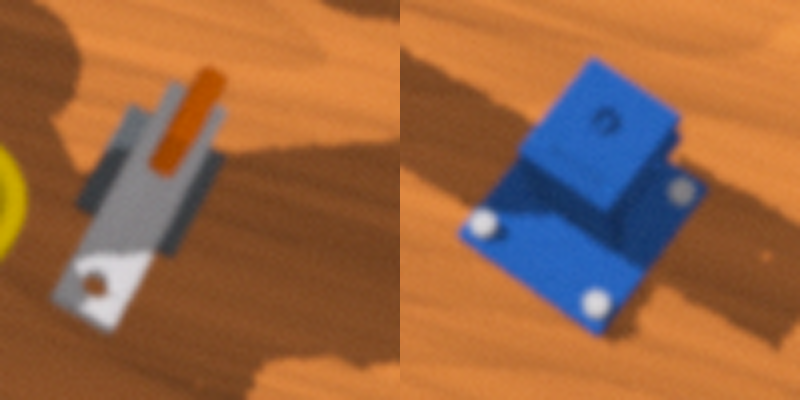

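View pics/zp.png

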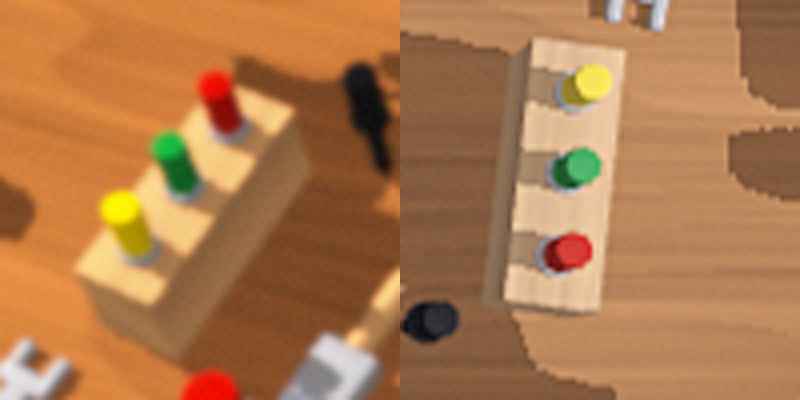

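```bash
cat >> h.py <<'E'
def uz(x,y,x0,y0,k=4.): return ((x+.5)/k-.5+x0,(y+.5)/k-.5+y0)
E
python3 - <<'E'
from h import *
s=cap('scene');t=cap('top')
S=lambda x,y:uz(x,y,190,250) if 0 else None
hs=uz(206,121,190,250); ht=uz(158,182,240,100)
print('hole s,t',onz(s,*hs,.08),onz(t,*ht,.08),two(s,hs,t,ht))
for p in[(593,58),(680,120),(606,210),(522,148)]: print('plate s',onz(s,*uz(p[0]-400,p[1],190,250),.08))
for p in[(482,222),(595,302),(681,190)]: print('bolt s',onz(s,*uz(p[0]-400,p[1],190,250),.012))
for p in[(531,92),(649,128),(611,243),(491,207)]: print('bolt t',onz(t,*uz(p[0]-400,p[1],240,100),.012))
for p in[(460,232),(601,333)]: print('base s',onz(s,*uz(p[0]-400,p[1],190,250),.008))
for p in[(520,73),(667,115),(622,268),(474,226)]: print('base t',onz(t,*uz(p[0]-400,p[1],240,100),.008))
es=uz(95,285,370,225);et=uz(153,103,110,150)
print('eye',onz(s,*es,.065),onz(t,*et,.065),two(s,es,t,et))
for p in[(50,297),(113,332)]: print('tongue end s',onz(s,*uz(*p,370,225),.065))
for p in[(130,65),(189,85)]: print('tongue end t',onz(t,*uz(*p,110,150),.065))
for p in[(208,67),(226,76),(168,176),(150,166)]: print('grip s',onz(s,*uz(*p,370,225),.119))
for p in[(86,207),(119,216),(57,286)]: print('grip t',onz(t,*uz(*p,110,150),.119))
E
```

```text
hole s,t [ 0.65231726 -0.01264085  0.08      ] [ 0.65137589 -0.01323395  0.08      ] (array([ 0.65176572, -0.01309134,  0.07835949]), np.float64(0.00027376284057839886))
plate s [ 0.6200309  -0.03232848  0.08      ]
plate s [0.63899761 0.02488291 0.08      ]
plate s [0.69920544 0.00489587 0.08      ]
plate s [ 0.68121312 -0.04972871  0.08      ]
bolt s [ 0.70711257 -0.07049353  0.012     ]
bolt s [0.72960019 0.00572645 0.012     ]
bolt s [0.6534062  0.02899343 0.012     ]
bolt t [0.72881925 0.0059197  0.012     ]
bolt t [ 0.70624099 -0.07059027  0.012     ]
bolt t [ 0.62996194 -0.04735717  0.012     ]
bolt t [0.65212001 0.02989545 0.012     ]
base s [ 0.71541163 -0.08093319  0.008     ]
base s [0.74374435 0.0142939  0.008     ]
base t [0.74267582 0.01341793 0.008     ]
base t [ 0.71630235 -0.08224471  0.008     ]
base t [ 0.61466951 -0.05472991  0.008     ]
base t [0.64041236 0.04066005 0.008     ]
eye [0.57700564 0.30904556 0.065     ] [0.57324143 0.30720346 0.065     ] (array([0.57443722, 0.30937577, 0.05871121]), np.float64(0.0011286687786662207))
tongue end s [0.59139214 0.28721344 0.065     ]
tongue end s [0.60001693 0.32360831 0.065     ]
tongue end t [0.59677459 0.32270968 0.065     ]
tongue end t [0.58490499 0.28565283 0.065     ]
grip s [0.45781199 0.33540839 0.119     ]
grip s [0.46010144 0.34574371 0.119     ]
grip s [0.52857023 0.32612882 0.119     ]
grip s [0.52592677 0.31595555 0.119     ]
grip t [0.49978451 0.3293376  0.119     ]
grip t [0.49484897 0.30969228 0.119     ]
grip t [0.45305435 0.34351848 0.119     ]
```

Run:
```python
from h import *
s=cap('scene');t=cap('top')
def blobs(c,lo,hi,amin=30):
    h=cv2.cvtColor(c['img'],cv2.COLOR_RGB2HSV);m=cv2.inRange(h,lo,hi)
    n,l,st,ce=cv2.connectedComponentsWithStats(m)
    return [(st[i].tolist(),ce[i].round(1).tolist()) for i in range(1,n) if st[i,4]>amin]
for nm,lo,hi in[('red',(0,200,120),(4,255,255)),('red2',(174,180,100),(180,255,255)),('orange',(5,200,120),(13,255,255)),('green',(60,120,40),(90,255,255)),('yel',(24,150,130),(33,255,255))]:
    print(nm,'S',blobs(s,lo,hi),'\n   T',blobs(t,lo,hi))
P=lambda c,u,v,z:onz(c,u,v,z).round(3)
print('can top',P(s,345,292,.19),P(t,183,132,.19))
print('cleaner cap',P(s,152,230,.175),P(t,365,142,.175))
print('mug',P(s,241,170,.085),P(t,321,261,.085),'jar',P(s,331,197,.085),P(t,224,256,.085))
print('tape',P(t,184,197,.03),P(s,358,274,.03))
for n,c,x,y in(('s',s,365,225),('t',t,115,155)):
    i=cv2.resize(c['img'][y:y+90,x:x+75],None,fx=8,fy=8,interpolation=cv2.INTER_CUBIC)[:600,:600]
    cv2.imwrite(f'pics/d{n}.png',i[...,::-1])
```

```text
red S [([150, 149, 10, 13, 83], [154.6, 154.6]), ([517, 169, 20, 27, 172], [528.2, 182.7]), ([146, 223, 14, 14, 144], [152.3, 229.3]), ([504, 253, 28, 81, 921], [518.0, 303.6])] 
   T []
red2 S [] 
   T []
orange S [([516, 167, 21, 29, 40], [525.5, 180.6]), ([410, 172, 25, 17, 201], [422.4, 181.1]), ([315, 202, 7, 18, 31], [316.7, 212.0]), ([408, 241, 19, 27, 151], [417.1, 253.8]), ([503, 308, 3, 26, 31], [504.3, 321.0])] 
   T []
green S [([139, 164, 10, 14, 78], [143.5, 170.3]), ([324, 298, 31, 36, 607], [336.3, 317.7])] 
   T [([409, 217, 11, 10, 78], [413.8, 221.7])]
yel S [([125, 178, 13, 16, 125], [131.3, 185.0]), ([370, 179, 62, 33, 1096], [402.6, 194.0]), ([340, 257, 36, 36, 485], [359.9, 270.5])] 
   T [([167, 180, 35, 34, 504], [183.7, 196.2]), ([411, 196, 11, 10, 83], [416.1, 200.9]), ([125, 278, 66, 35, 1094], [156.6, 293.7])]
can top [0.652 0.203 0.19 ] [0.649 0.202 0.19 ]
cleaner cap [ 0.643 -0.206  0.175] [ 0.637 -0.208  0.175]
mug [ 0.386 -0.113  0.085] [ 0.372 -0.117  0.085] jar [0.39  0.116 0.085] [0.379 0.111 0.085]
tape [0.527 0.222 0.03 ] [0.536 0.226 0.03 ]
```

View pics/ds.png

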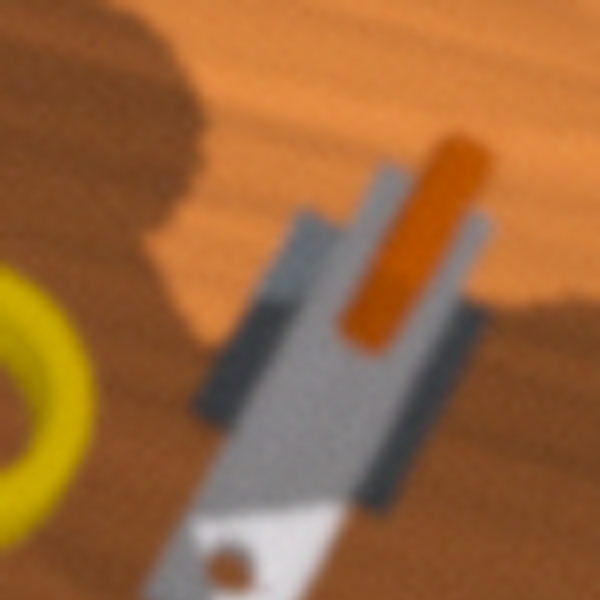

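View pics/dt.png

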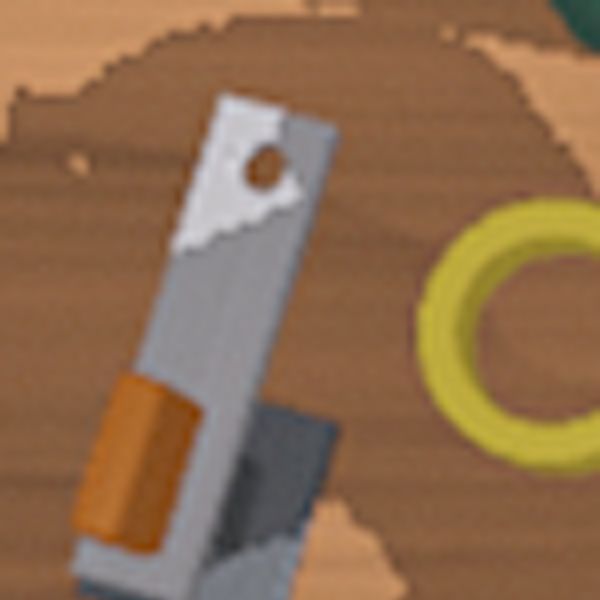

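Run:
```python
from h import *
s=cap('scene');t=cap('top')
D=lambda a,b:round(float(np.degrees(np.arctan2(*(b-a)[[1,0]]))),1)
def S(x,y,z):return onz(s,*uz(x,y,365,225,8.),z)
def T(x,y,z):return onz(t,*uz(x,y,115,155,8.),z)
L=[T(72,572,.065),T(220,92,.065),T(190,600,.065),T(338,127,.065)]
print('T',[p.round(4)[:2] for p in L],D(L[0],L[1]),D(L[2],L[3]))
L=[S(390,162,.065),S(145,600,.065),S(494,218,.065),S(300,600,.065)]
print('S',[p.round(4)[:2] for p in L],D(L[0],L[1]),D(L[2],L[3]))
print('end bottom S',[onz(s,*uz(*p,370,225),.055).round(4) for p in[(50,297),(113,332)]])
L=[T(130,372,.119),T(75,532,.119),T(155,385,.119),T(112,548,.119)]
print('grip T',[p.round(4)[:2] for p in L],D(L[1],L[0]),D(L[3],L[2]))
L=[S(448,135,.119),S(494,155,.119)]
print('grip far S',[p.round(4)[:2] for p in L])
e=T(265,167,.065),S(232,567,.065)
e2=T(265,167,.060),S(232,567,.060)
print('eye',e,e2)
```

```text
T [array([0.4472, 0.3594]), array([0.5963, 0.3228]), array([0.4394, 0.3231]), array([0.586 , 0.2859])] -13.8 -14.3
S [array([0.441 , 0.3282]), array([0.5925, 0.2887]), array([0.4491, 0.3599]), array([0.5793, 0.3287])] -14.6 -13.5
end bottom S [array([0.5872, 0.2884, 0.055 ]), array([0.5959, 0.3252, 0.055 ])]
grip T [array([0.5005, 0.3301]), array([0.4532, 0.3434]), array([0.4968, 0.3226]), array([0.4487, 0.3323])] -15.7 -11.5
grip far S [array([0.4587, 0.3332]), array([0.4607, 0.3463])]
eye (array([0.57307675, 0.30765633, 0.065     ]), array([0.57589469, 0.30923302, 0.065     ])) (array([0.57408464, 0.30892934, 0.06      ]), array([0.57372933, 0.30994175, 0.06      ]))
```

Drawbar: yaw about -14.2°, eye (.574,.309), grip (.476,.333). Hitch: hole (.6515,-.013), yaw about -16.5°. Next I move towards the grip.

```bash
python3 -m handwheel '[25,43,6,0,0,-0.63,25,43,6,0,0,-0.63,25,43,6,0,0,-0.63,25,43,6,0,0,-0.63,25,43,6,0,0,-0.63,25,43,6,0,0,-0.63,25,43,6,0,0,-0.63,25,43,6,0,0,-0.63]' 0 40
```

```text
time_s: 1.2
tcp_pos: [0.4469, -0.2897, 0.2738]
eef_rot: [180.0, 0.0, 165.8]
contact_force: [0.6, -0.4, 0.1]
gripper_width: 0.0877
```

```bash
python3 -m handwheel '[5,35,0,0,0,0,5,35,0,0,0,0,5,35,0,0,0,0,5,35,0,0,0,0,5,35,0,0,0,0,5,35,0,0,0,0,4,45,-2,0,0,0,3,50,-3,0,0,0]'; python3 -m handwheel '[3,25,-3,0,0,0,3,25,-3,0,0,0,3,25,-3,0,0,0,3,25,-3,0,0,0,3,25,-3,0,0,0,3,25,-3,0,0,0]'
```

```text
time_s: 2.0
tcp_pos: [0.4847, 0.1065, 0.2603]
eef_rot: [179.9, 0.1, 165.8]
contact_force: [0.7, -0.4, -0.2]
gripper_width: 0.088
time_s: 2.6
tcp_pos: [0.5145, 0.3609, 0.2282]
eef_rot: [-180.0, 0.1, 166.0]
contact_force: [-0.5, -0.8, -0.2]
gripper_width: 0.0877
```

```bash
python3 -m handwheel '[-3.8,-2.8,-6,0,0,0,-3.8,-2.8,-7,0,0,0,-3.8,-2.8,-8,0,0,0,-3.8,-2.8,-8,0,0,0,-3.8,-2.8,-8,0,0,0]'
python3 - <<'E'
from h import *
import numpy as np
s=cap('scene');t=cap('top')
for n,c,x,y in(('s',s,340,170),('t',t,85,130)):
    print(proj(c,(.476,.333,.119)),proj(c,(.574,.3095,.065)))
s=s['img'][150:300,330:480];t=t['img'][130:280,70:220]
cv2.imwrite('pics/hov.png',cv2.resize(np.hstack([s,t]),None,fx=2.6,fy=2.6,interpolation=cv2.INTER_CUBIC)[...,::-1])
E
```

```text
time_s: 3.1
tcp_pos: [0.4776, 0.3336, 0.1495]
eef_rot: [179.9, 0.1, 166.0]
contact_force: [-0.5, 0.4, -0.6]
gripper_width: 0.0876
[[419.11203672 248.2102863 ]] [[393.85802213 294.68506634]]
[[128.96089821 211.43205057]] [[146.95996779 175.05461681]]
```

View pics/hov.png

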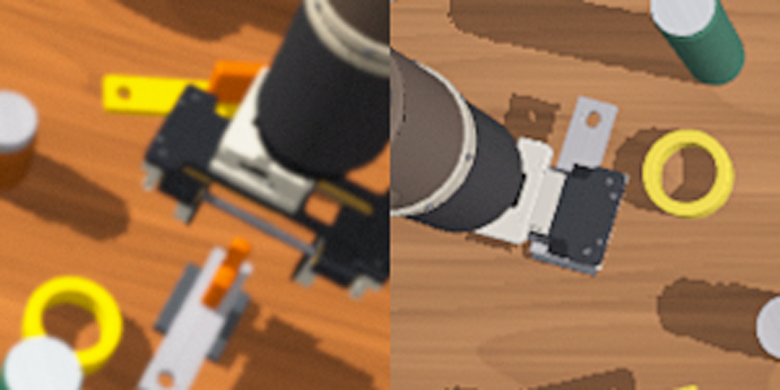

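The open gripper straddles the orange grip, which shows at about (225,270) in the left crop. I'll descend and close.

```bash
python3 -m handwheel '[-0.1,0,-3,0,0,0,-0.1,0,-5,0,0,0,-0.1,0,-7,0,0,0,-0.1,0,-7,0,0,0,-0.1,0,-7,0,0,0]' 0 && python3 -m handwheel '[0,0,0,0,0,0,0,0,0,0,0,0,0,0,0,0,0,0,0,0,0,0,0,0,0,0,0,0,0,0,0,0,0,0,0,0,0,0,0,0,0,0,0,0,0,0,0,0]' 255 50
```

```text
time_s: 3.7
tcp_pos: [0.4774, 0.3343, 0.0807]
eef_rot: [179.8, 0.2, 166.0]
contact_force: [0.5, 0.2, 0.1]
gripper_width: 0.0876
time_s: 4.5
tcp_pos: [0.4774, 0.3343, 0.0807]
eef_rot: [179.8, 0.2, 166.0]
contact_force: [-0.1, 0.2, -0.3]
gripper_width: 0.0293
```

```bash
python3 -m handwheel '[0,0,1,0,0,0,0,0,3,0,0,0,0,0,6,0,0,0,0,0,6,0,0,0,0,0,6,0,0,0]'
python3 - <<'E'
from h import *
s=cap('scene');t=cap('top')
s=s['img'][150:300,330:480];t=t['img'][130:280,70:220]
cv2.imwrite('pics/lift.png',cv2.resize(np.hstack([s,t]),None,fx=2.6,fy=2.6,interpolation=cv2.INTER_CUBIC)[...,::-1])
E
```

```text
time_s: 5.0
tcp_pos: [0.4767, 0.334, 0.1401]
eef_rot: [179.8, 0.1, 165.9]
contact_force: [-0.2, 0.5, -8.7]
gripper_width: 0.0156
```

View pics/lift.png

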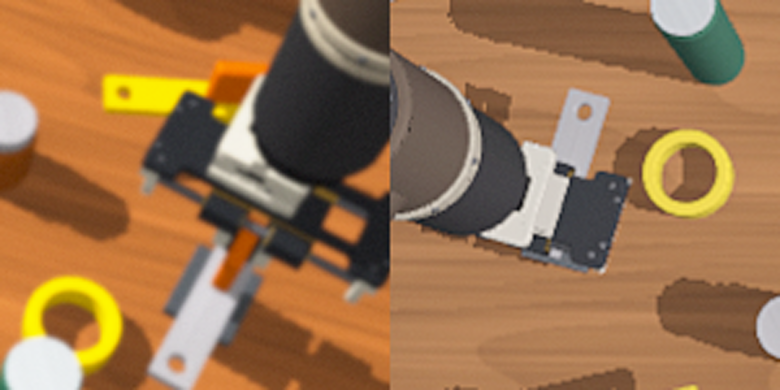

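The drawbar is lifted. Its eye shows at (176,362) in the left crop and (585,110) in the right one. The fingers finished closing during the lift, so I'll measure its height in the hand.

```bash
python3 - <<'E'
from h import *
s=cap('scene');t=cap('top')
print(sensors.get_state()['tcp_pos'],sensors.get_state()['gripper_width'])
for n,c,x,y in(('s',s,365,230),('t',t,115,145)):
    i=cv2.resize(c['img'][y:y+75,x:x+60],None,fx=8,fy=8,interpolation=cv2.INTER_CUBIC)
    cv2.imwrite(f'pics/e{n}.png',i[...,::-1])
E
python3 -c "
import cv2,numpy as np
cv2.imwrite('pics/e.png',cv2.resize(np.hstack([cv2.imread('pics/es.png')[:,:400],cv2.imread('pics/et.png')[:,:400]]),None,fx=1,fy=1))"
```

```text
[0.47650759 0.33334629 0.13885735] 0.015258050587052142
```

View pics/e.png

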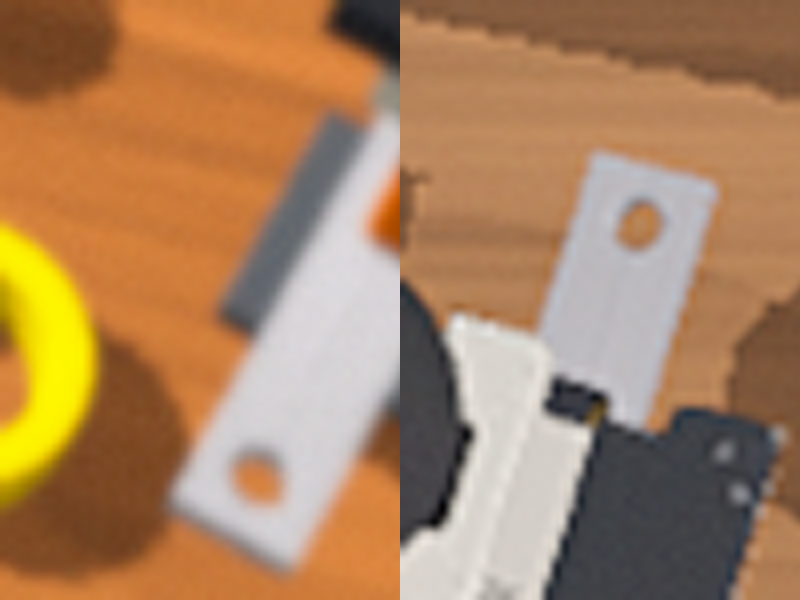

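Run:
```python
from h import *
s=cap('scene');t=cap('top')
S=lambda x,y:uz(x,y,365,230,8.)
T=lambda x,y:uz(x,y,115,145,8.)
for a,b in(((258,472),(240,222)),((172,494),(318,187)),((292,562),(195,152))):
    print(two(s,S(*a),t,T(*b)))
print(sensors.get_state()['tcp_pos'],sensors.get_state()['contact_force'])
for z in(.11,.115,.12,.125): print(z,onz(s,*S(258,472),z).round(4),onz(t,*T(240,222),z).round(4))
```

```text
(array([0.57361123, 0.30739267, 0.09909937]), np.float64(0.0009844170257729172))
(array([0.58539747, 0.28650627, 0.09530241]), np.float64(0.002977038492628502))
(array([0.59492294, 0.32154634, 0.09864645]), np.float64(0.00039276284103524785))
[0.47692184 0.33377518 0.13942256] [ 0.01973482  0.54272488 -8.35096996]
0.11 [0.5784 0.3063 0.11  ] [0.5714 0.304  0.11  ]
0.115 [0.5807 0.3056 0.115 ] [0.5704 0.3027 0.115 ]
0.12 [0.5829 0.3048 0.12  ] [0.5693 0.3014 0.12  ]
0.125 [0.5852 0.3041 0.125 ] [0.5683 0.3001 0.125 ]
```

The drawbar rose only about 40 mm, so it sits high in the fingers with a shallow grip. I'll set it straight back down and grip it again.

```bash
python3 -m handwheel '[0,0,-1.5,0,0,0,0,0,-3,0,0,0,0,0,-3.3,0,0,0,0,0,-3.3,0,0,0]'; python3 -m handwheel '[0,0,-0.3,0,0,0,0,0,-0.3,0,0,0]';python3 -m handwheel '[0,0,-0.2,0,0,0,0,0,-0.2,0,0,0]'
```

```text
time_s: 5.7
tcp_pos: [0.4766, 0.3333, 0.1056]
eef_rot: [-179.9, 0.1, 166.0]
contact_force: [0.3, 0.5, -7.3]
gripper_width: 0.0153
time_s: 5.9
tcp_pos: [0.4767, 0.3335, 0.1028]
eef_rot: [-179.9, 0.1, 166.0]
contact_force: [-0.3, 0.5, -7.5]
gripper_width: 0.0152
time_s: 6.1
tcp_pos: [0.4771, 0.3341, 0.1024]
eef_rot: [180.0, 0.2, 166.0]
contact_force: [-3.9, 0.7, 3.4]
gripper_width: 0.0157
```

Contact came at TCP z of about .102. I'll release, descend to .078, and close for long enough this time.

```bash
python3 -m handwheel '[0,0,0,0,0,0,0,0,0,0,0,0,0,0,0,0,0,0,0,0,0,0,0,0,0,0,0,0,0,0,0,0,0,0,0,0,0,0,-2.4,0,0,0,0,0,-2.4,0,0,0]' 0; python3 -m handwheel '[0,0,-0.1,0,0,0,0,0,-0.1,0,0,0,0,0,-0.1,0,0,0,0,0,-0.1,0,0,0,0,0,-0.1,0,0,0,0,0,-0.1,0,0,0,0,0,-0.1,0,0,0,0,0,-0.1,0,0,0]' 255 60;  python3 -m handwheel '[0,0,0,0,0,0,0,0,0,0,0,0,0,0,0,0,0,0,0,0,0,0,0,0,0,0,0,0,0,0]' 255 60
```

```text
time_s: 6.9
tcp_pos: [0.4758, 0.3327, 0.0761]
eef_rot: [-179.8, 0.0, 166.0]
contact_force: [-0.7, -0.4, -1.1]
gripper_width: 0.0739
time_s: 7.7
tcp_pos: [0.4758, 0.3327, 0.0751]
eef_rot: [-179.8, 0.0, 166.0]
contact_force: [-0.0, 1.1, 1.2]
gripper_width: 0.0207
time_s: 8.2
tcp_pos: [0.4759, 0.3331, 0.0751]
eef_rot: [-179.9, 0.0, 166.0]
contact_force: [-1.1, 3.3, -2.6]
gripper_width: 0.0156
```

```bash
python3 -m handwheel '[0,0,2,0,0,0,0,0,5,0,0,0,-1,0,9,0,0,0,-2,-2,11,0,0,0,-2,-5,11,0,0,0,-2,-9,11,0,0,-0.02,-2,-13,11,0,0,-0.044,-2,-17,11,0,0,-0.044]'; python3 -m handwheel '[0,-4,0,0,0,0,0,-8,0,0,0,0,0,-11,0,0,0,0,0,-13,0,0,0,0,0,-13,0,0,0,0,0,-13,0,0,0,0]'
```

```text
time_s: 9.0
tcp_pos: [0.4538, 0.1603, 0.1836]
eef_rot: [-179.7, -0.1, 163.4]
contact_force: [0.9, -0.4, -8.3]
gripper_width: 0.0155
time_s: 9.6
tcp_pos: [0.4524, 0.0293, 0.1825]
eef_rot: [-179.6, -0.3, 163.3]
contact_force: [0.5, 0.3, -7.0]
gripper_width: 0.0157
```

```bash
python3 -m handwheel '[3.5,0.6,0,0,0,0,3.5,0.6,-3,0,0,0,3.5,0.6,-6,0,0,0,3.5,0.6,-9,0,0,0,3.5,0.6,-10.2,0,0,0,3.5,0.6,-10.2,0,0,0,3.5,0.6,-10.2,0,0,0]'
python3 - <<'E'
from h import *
s=cap('scene');t=cap('top')
for n,c,x,y in(('s',s,210,200),('t',t,220,110)):
    i=cv2.resize(c['img'][y:y+100,x:x+100],None,fx=8,fy=8,interpolation=cv2.INTER_CUBIC)
    cv2.imwrite(f'pics/m{n}.png',i[:600,:,::-1])
E
```

```text
time_s: 10.3
tcp_pos: [0.4875, 0.0357, 0.0806]
eef_rot: [-179.5, -0.3, 163.3]
contact_force: [-0.2, 0.3, -7.5]
gripper_width: 0.0153
```

View pics/ms.png

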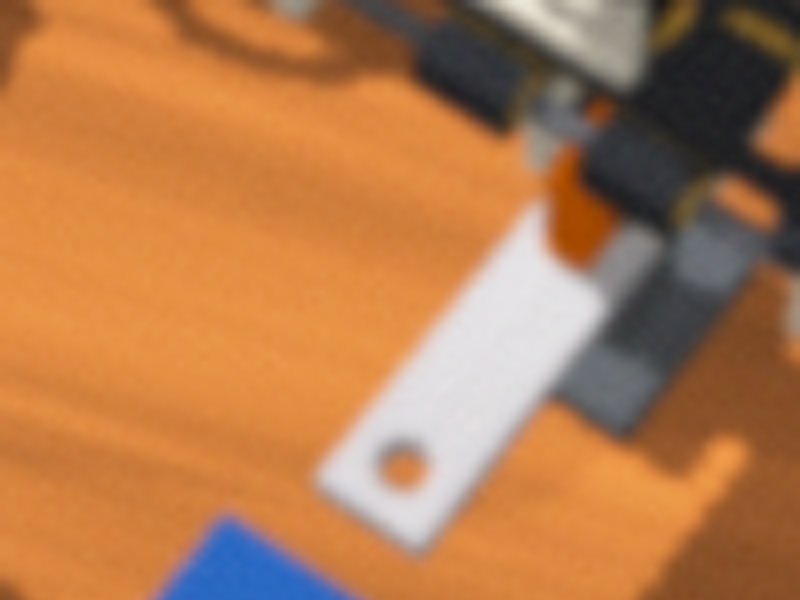

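View pics/mt.png

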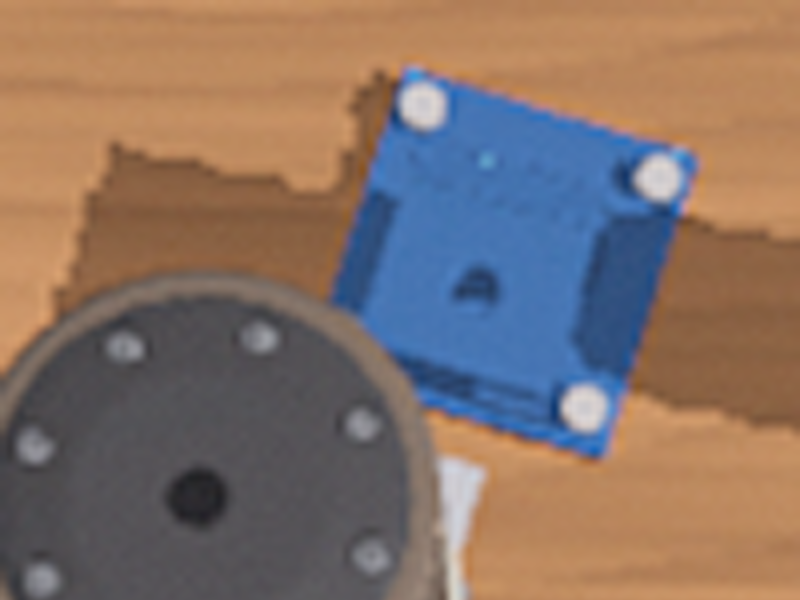

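Run:
```python
from h import *
s=cap('scene')
S=lambda x,y,z:onz(s,*uz(x,y,210,200,8.),z)
z=.07
e=S(402,467,z);print('eye',e, S(402,467,z-.005))
a,b=S(532,212,z),S(318,480,z);c,d=S(590,310,z),S(425,545,z)
for p,q in((a,b),(c,d),(b,d)): print(np.degrees(np.arctan2(*(q-p)[[1,0]])),np.linalg.norm(p-q))
print(sensors.get_state()['tcp_pos'],sensors.get_state()['eef_rot'])
i=cv2.resize(s['img'][245:345,190:290],None,fx=6,fy=6,interpolation=cv2.INTER_CUBIC)
cv2.imwrite('pics/hs.png',i[...,::-1])
```

```text
eye [0.58634988 0.00652297 0.07      ] [0.58422762 0.00566152 0.065     ]
-16.53852752718996 0.10380395296303628
-13.855902979642442 0.08613674818574983
75.5110805026949 0.03578876917795432
[0.48815218 0.03579745 0.08157149] [-179.65302974   -0.19373151  163.28548265]
```

View pics/hs.png

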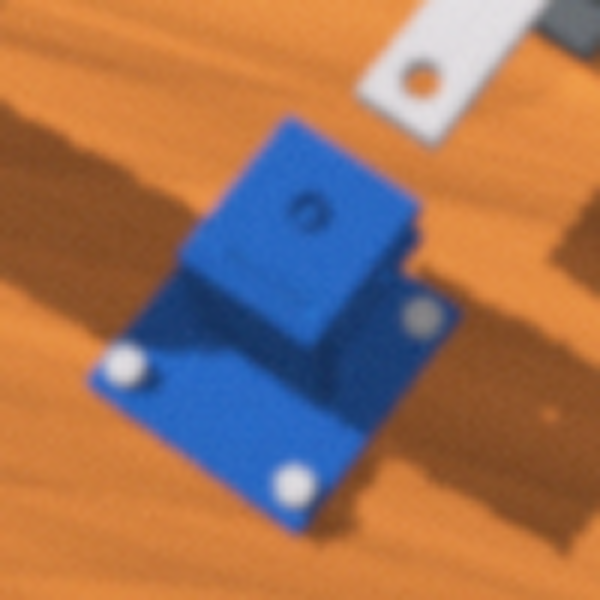

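Scene crop: the eye is at (422,78) and the bracket hole at (308,213). In world terms the eye is at (.585,.0065), so it needs to move (+6.6,-1.95) cm, after dropping 0.4 cm.

```bash
python3 -m handwheel '[0,0,-0.4,0,0,0,0,0,-0.4,0,0,0,1,-0.3,-0.4,0,0,0,2,-0.6,-0.4,0,0,0,3,-0.9,-0.4,0,0,0,3,-0.9,-0.4,0,0,0]'; python3 -m handwheel '[1,-0.3,0,0,0,0,2,-0.6,0,0,0,0,3,-0.9,0,0,0,0,3.6,-1.05,0,0,0,0,3.6,-1.05,0,0,0,0,3.6,-1.05,0,0,0,0]'
python3 - <<'E'
from h import *
s=cap('scene');t=cap('top')
i=cv2.resize(s['img'][220:320,190:290],None,fx=6,fy=6,interpolation=cv2.INTER_CUBIC)
cv2.imwrite('pics/in_s.png',i[...,::-1])
i=cv2.resize(t['img'][100:200,220:320],None,fx=6,fy=6,interpolation=cv2.INTER_CUBIC)
cv2.imwrite('pics/in_t.png',i[...,::-1])
E
```

```text
time_s: 11.05
tcp_pos: [0.5203, 0.0266, 0.0776]
eef_rot: [-179.7, -0.1, 163.2]
contact_force: [-0.2, 0.4, -7.9]
gripper_width: 0.0157
time_s: 11.65
tcp_pos: [0.5559, 0.0159, 0.0773]
eef_rot: [-179.7, -0.2, 163.2]
contact_force: [-0.6, -0.2, -8.3]
gripper_width: 0.0158
```

View pics/in_s.png

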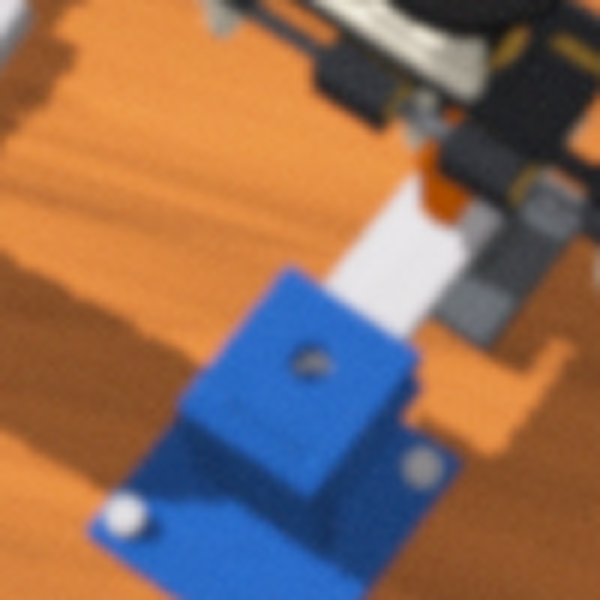

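View pics/in_t.png

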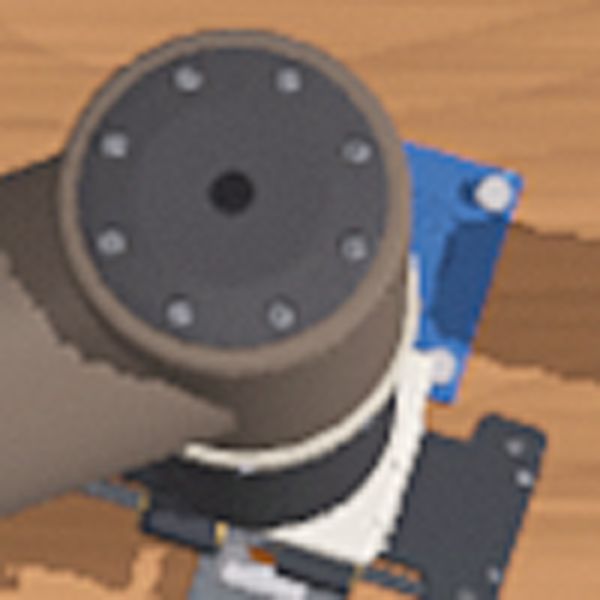

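The tongue is in the mouth, with the bracket hole at (312,360) in the crop. I'll lower it onto its foot.

```bash
python3 -m handwheel '[-0.1,0,-0.15,0,0,0,-0.1,0,-0.25,0,0,0,-0.1,0,-0.3,0,0,0,-0.1,0,-0.3,0,0,0]'
python3 - <<'E'
from h import *
s=cap('scene')
i=cv2.resize(s['img'][260:300,220:265],None,fx=14,fy=14,interpolation=cv2.INTER_CUBIC)
cv2.imwrite('pics/in_s2.png',i[...,::-1])
# predicted image position of eye if aligned: rims
H=np.array([.6515,-.013])
for z in(.08,.07,.065,.055,.052): print(z,(proj(s,(*H,z))[0]-[220,260]+.5)*14)
E
```

```text
time_s: 12.15
tcp_pos: [0.5543, 0.016, 0.0753]
eef_rot: [-179.6, -0.2, 163.3]
contact_force: [-5.0, 1.0, 3.3]
gripper_width: 0.016
0.08 [302.42536865 279.84543042]
0.07 [306.0316694  304.16958391]
0.065 [307.81223164 316.17656494]
0.055 [311.32910421 339.88679705]
0.052 [312.37282962 346.92207867]
```

View pics/in_s2.png

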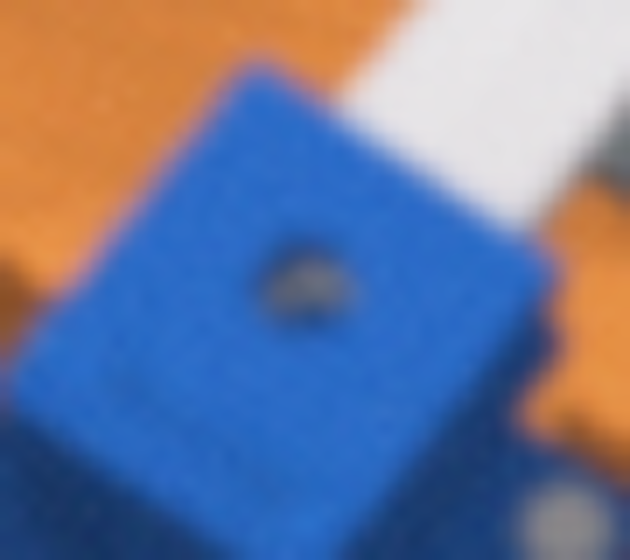

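Through the hole, at about (305,285), I see tongue grey over most of the opening, so the eye may sit a few mm too deep. I'll release, clear the arm and check from above.

```bash
python3 -m handwheel '[0,0,0,0,0,0,0,0,0,0,0,0,0,0,0,0,0,0,0,0,0,0,0,0,0,0,0,0,0,0,0,0,0,0,0,0,0,0,3,0,0,0,0,0,8,0,0,0]' 0; python3 -m handwheel '[0,0,5,0,0,0,0,0,10,0,0,0,0,-5,13,0,0,0,-3,-10,13,0,0,0,-5,-15,13,0,0,0,-6,-20,13,0,0,0,-6,-25,13,0,0,0,-6,-25,13,0,0,0]';python3 - <<'E'
from h import *
s=cap('scene');t=cap('top','t5.png')
a=cv2.resize(s['img'][265:295,225:260],None,fx=11,fy=11,interpolation=cv2.INTER_CUBIC)
b=cv2.resize(t['img'][130:160,262:297],None,fx=11,fy=11,interpolation=cv2.INTER_CUBIC)
cv2.imwrite('pics/al.png',np.hstack([a,b])[...,::-1])
H=np.array([.6515,-.013])
for z in(.08,.07,.065,.055,.052,.042): print(z,((proj(s,(*H,z))[0]-[225,265]+.5)*11).round(),((proj(t,(*H,z))[0]-[262,130]+.5)*11+[385,0]).round())
E
```

```text
time_s: 13.0
tcp_pos: [0.5521, 0.0154, 0.153]
eef_rot: [-179.4, -0.5, 163.2]
contact_force: [1.4, 0.8, -0.0]
gripper_width: 0.0741
time_s: 13.8
tcp_pos: [0.491, -0.2379, 0.2832]
eef_rot: [-179.4, -0.5, 163.1]
contact_force: [-0.1, 0.3, -1.2]
gripper_width: 0.0875
0.08 [183. 165.] [578. 171.]
0.07 [185. 184.] [578. 183.]
0.065 [187. 193.] [578. 189.]
0.055 [190. 212.] [578. 200.]
0.052 [190. 218.] [578. 203.]
0.042 [193. 236.] [578. 214.]
```

View pics/al.png

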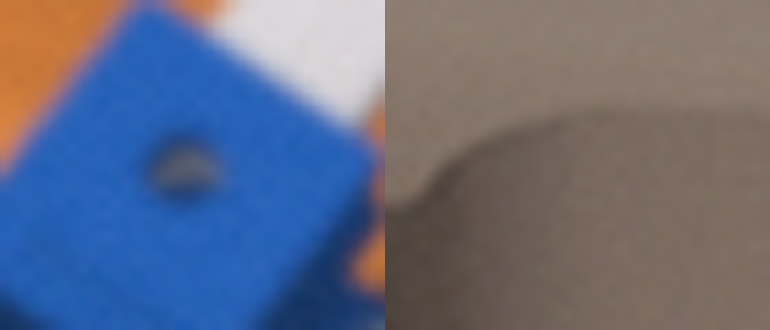

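View pics/t5.png

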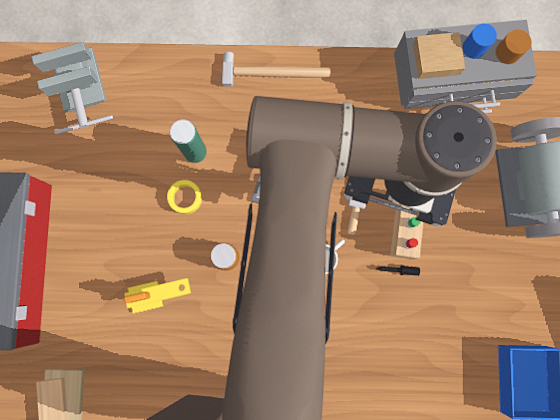

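The elbow blocks the top view of the bracket, around (280,143). I'll move farther towards -y.

```bash
python3 -m handwheel '[-3,-5,0,0,0,0,-6,-10,0,0,0,0,-9,-15,0,0,0,0,-12,-20,0,0,0,0,-16,-25,0,0,0,0,-16,-25,0,0,0,0,-16,-25,0,0,0,0]';python3 - <<'E'
from h import *
s=cap('scene','s6.png');t=cap('top','t6.png')
a=cv2.resize(s['img'][265:295,225:260],None,fx=11,fy=11,interpolation=cv2.INTER_CUBIC)
b=cv2.resize(t['img'][130:160,262:297],None,fx=11,fy=11,interpolation=cv2.INTER_CUBIC)
cv2.imwrite('pics/al2.png',np.hstack([a,b])[...,::-1])
a=cv2.resize(s['img'][225:325,190:290],None,fx=4,fy=4,interpolation=cv2.INTER_CUBIC)
b=cv2.resize(t['img'][110:210,240:340],None,fx=4,fy=4,interpolation=cv2.INTER_CUBIC)
cv2.imwrite('pics/al3.png',np.hstack([a,b])[...,::-1])
E
```

```text
time_s: 14.6
tcp_pos: [0.3283, -0.49, 0.2821]
eef_rot: [-179.4, -0.6, 162.8]
contact_force: [0.8, 0.2, 0.9]
gripper_width: 0.0877
```

View pics/al2.png

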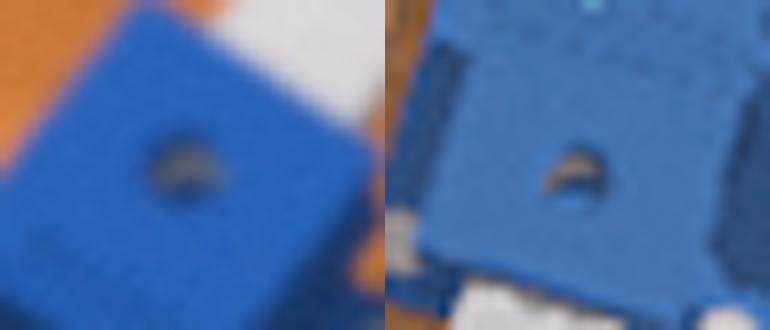

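View pics/al3.png

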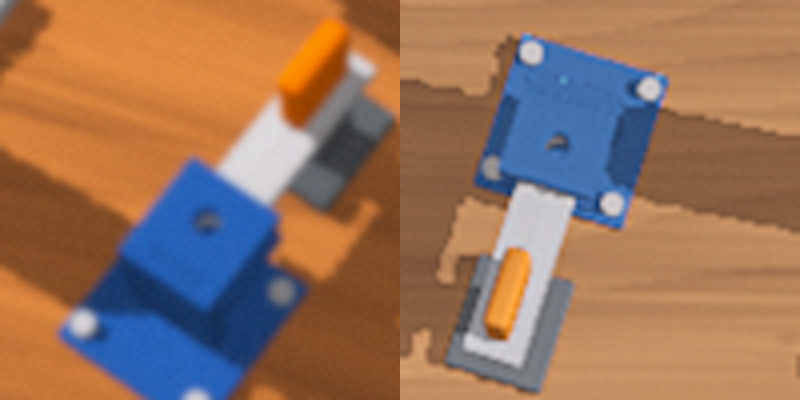

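Run:
```python
from h import *
s=cap('scene');t=cap('top')
T=lambda x,y,z:onz(t,*uz(x-400,y,240,110,4.),z)
S=lambda x,y,z:onz(s,*uz(x,y,190,225,4.),z)
f=[T(447,362,.012),T(541,392,.012),T(571,280,.012)]
print('foot',[p.round(4) for p in f]);c=(f[0]+f[2])/2;print('foot centre diag',c)
d=f[2]-f[1];print('yaw',np.degrees(np.arctan2(d[1],d[0])),np.linalg.norm(d))
d=f[0]-f[1];print('yaw',np.degrees(np.arctan2(d[1],d[0]))-90,np.linalg.norm(d))
# tongue edges top (z .065)
a,b=T(464,346,.065),T(519,366,.065);print('bar rear',a.round(4),b.round(4))
a2,b2=T(516,186,.065),T(575,200,.065);print('bar at mouth',a2.round(4),b2.round(4))
for p,q in((a,a2),(b,b2)): print(np.degrees(np.arctan2(*(q-p)[[1,0]])))
f=[S(394,113,.012),S(330,208,.012)]
print('foot S right corners',f[0].round(4),f[1].round(4))
g=S(218,170,.065),S(268,205,.065);print('bar mouth S',g)
print(S(352,62,.065),S(376,70,.065))
np.set_printoptions(linewidth=250)
print(t['img'][142:150,275:286].sum(2)//3);print(s['img'][275:286,236:248].sum(2)//3)
print(t['img'][142:150,275:286,2].astype(int)-t['img'][142:150,275:286,0])
print(s['img'][275:286,236:248,2].astype(int)-s['img'][275:286,236:248,0])
print((proj(t,(.6515,-.013,.08))),proj(s,(.6515,-.013,.08)))
```

```text
foot [array([0.5251, 0.0546, 0.012 ]), array([ 0.5071, -0.0052,  0.012 ]), array([ 0.5794, -0.0228,  0.012 ])]
foot centre diag [0.55224053 0.01594377 0.012     ]
yaw -13.649773636240345 0.0743980731667444
yaw -16.748065688320267 0.06249289704954453
bar rear [0.5268 0.0415 0.065 ] [0.5151 0.0078 0.065 ]
bar at mouth [0.6271 0.0121 0.065 ] [ 0.6189 -0.0243  0.065 ]
-16.319960839602626
-17.163388320905
foot S right corners [0.5277 0.0559 0.012 ] [0.5973 0.0393 0.012 ]
bar mouth S (array([ 0.61645099, -0.01986196,  0.065     ]), array([0.62719427, 0.01338871, 0.065     ]))
[0.52905016 0.02941413 0.065     ] [0.52950359 0.04400234 0.065     ]
[[118 119 122 120 114 117 120 122 118 120 119]
 [118 122 121 106  94  90 104 116 120 119 119]
 [120 125 120 109 104  89  80 107 120 119 116]
 [122 125 117 114 114 103  80 100 122 120 120]
 [122 121  94  80  71  70  74  98 116 121 119]
 [122 116  97  95  96  92  79 104 120 120 120]
 [121 115 117 124 122 114 106 116 121 118 121]
 [120 122 120 119 118 113 114 122 118 119 119]]
[[109 107 108 105 107 102 106 105 106 107 107 108]
 [109 109 106 103  99  98
[... 784 characters left out ...]
3 114 104  97 104 106 108 107]
 [108 106 107 106 106  99 106 107 109 107 107]]
[[146 146 142 142 142 141 144 144 145 146 145 145]
 [145 143 146 141 132 129 133 137 142 144 145 143]
 [146 141 138 125 113 101 102 115 131 142 146 150]
 [145 139 125 100  73  60  60  78 106 133 144 146]
 [143 133 108  70  45  31  31  42  75 114 136 145]
 [144 130  95  54  30  27  29  33  59  98 133 144]
 [143 127 101  59  45  43  49  57  72 103 133 144]
 [146 139 118  94  80  78  86  95 109 125 142 143]
 [144 143 135 124 117 116 115 125 130 142 145 145]
 [146 145 142 139 137 136 139 137 142 145 145 147]
 [144 145 145 145 144 144 149 146 146 146 146 146]]
[[279.030071   145.07374872]] [[241.10181205 279.48895932]]
```

By several estimates the eye is at about (.650,-.013) and the hole at (.6515,-.013). That is within tolerance, so I'll go for the pin and find its knob from the first pictures.

Run:
```python
from h import *
s=cap('scene');t=cap('top')
def Im(n):return cv2.cvtColor(cv2.imread(n),cv2.COLOR_BGR2RGB)
S=lambda x,y:uz(x,y,100,130);T=lambda x,y:uz(x-400,y,370,180)
for nm,a,b in(('red',(216,84),(574,250)),('green',(170,143),(582,167)),('yellow',(123,206),(593,82))):
    print(nm,onz(s,*S(*a),.116).round(4),onz(t,*T(*b),.116).round(4),two(s,S(*a),t,T(*b)))
# stand top corners z .07
for p in((532,38),(626,50),(598,312),(505,300)): print('stand T',onz(t,*T(*p),.07).round(4))
for p in((77,268),(155,305),(296,108)): print('stand S',onz(s,*S(*p),.07).round(4))
i=s['img'][120:220,100:200];cv2.imwrite('pics/p2.png',cv2.resize(np.hstack([i,t['img'][180:280,370:470]]),None,fx=4,fy=4,interpolation=cv2.INTER_CUBIC)[...,::-1])
```

```text
red [ 0.4198 -0.3253  0.116 ] [ 0.4178 -0.3272  0.116 ] (array([ 0.41789488, -0.32754774,  0.11285056]), np.float64(0.0009533753645581092))
green [ 0.4685 -0.332   0.116 ] [ 0.4661 -0.3326  0.116 ] (array([ 0.46661034, -0.33357178,  0.11278761]), np.float64(0.0003634080400555773))
yellow [ 0.5181 -0.3377  0.116 ] [ 0.5162 -0.3398  0.116 ] (array([ 0.5165115 , -0.34013929,  0.11265882]), np.float64(0.0011092692688889935))
stand T [ 0.5501 -0.3149  0.07  ]
stand T [ 0.5438 -0.3718  0.07  ]
stand T [ 0.385  -0.3522  0.07  ]
stand T [ 0.3911 -0.2968  0.07  ]
stand S [ 0.5435 -0.3689  0.07  ]
stand S [ 0.5516 -0.3122  0.07  ]
stand S [ 0.3919 -0.2936  0.07  ]
```

View pics/p2.png

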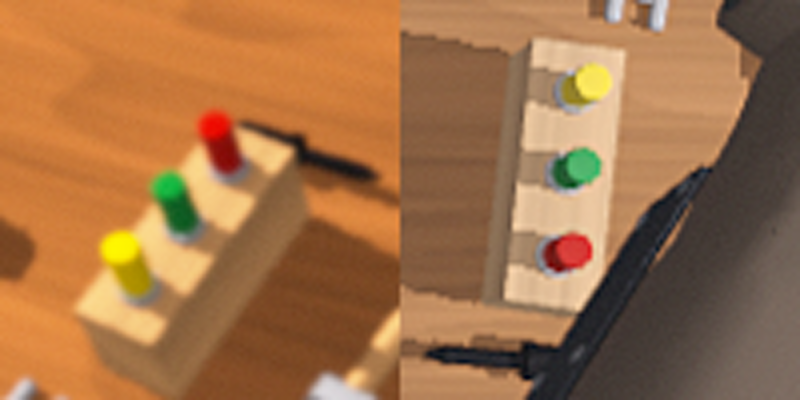

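The yellow, green and red pins stand at (123,240), (170,185) and (216,125) in the left crop. The red knob is at world (.418,-.327). The black look-alike now lies flat beside the stand, clear of my route. I never went near it, so it seems to have toppled on its own. Next I hover over the red pin.

```bash
python3 -m handwheel '[3,5,0,0,0,0.1,6,10,0,0,0,0.18,9,16.3,-3,0,0,0.18,9,16.3,-7,0,0,0.18,9,16.3,-11,0,0,0.18,9,16.3,-11,0,0,0.18]' 0 30
python3 - <<'E'
from h import *
s=cap('scene');t=cap('top')
print(sensors.get_state()['tcp_pos'])
i=s['img'][100:200,90:190];cv2.imwrite('pics/p3.png',cv2.resize(np.hstack([i,t['img'][180:280,370:470]]),None,fx=4,fy=4,interpolation=cv2.INTER_CUBIC)[...,::-1])
E
```

```text
time_s: 15.5
tcp_pos: [0.4204, -0.3191, 0.1682]
eef_rot: [-179.6, -1.0, 173.7]
contact_force: [-0.6, 0.0, 0.5]
gripper_width: 0.0873
[ 0.42258559 -0.32232848  0.17298657]
```

View pics/p3.png

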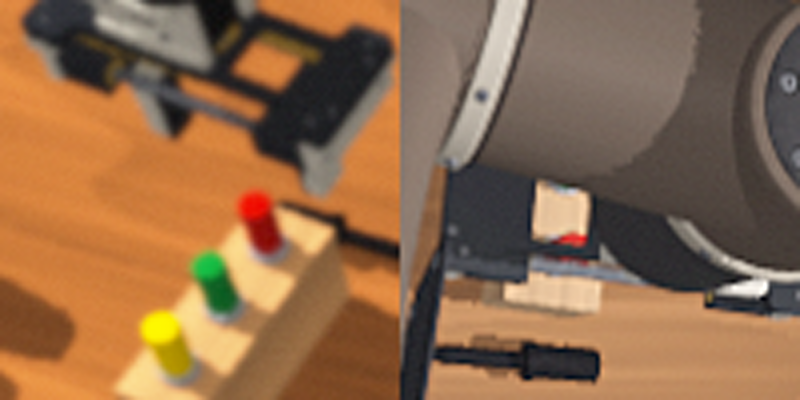

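```bash
python3 -m handwheel '[-0.4,-0.5,0,0.005,-0.018,0,-0.4,-0.5,-2,0.005,-0.018,0,-0.4,-0.5,-2,0.005,-0.018,0]' 0 30
python3 - <<'E'
from h import *
t=sensors.get_state();print(t['tcp_pos'],t['eef_rot'])
E
```

```text
time_s: 15.9
tcp_pos: [0.418, -0.3281, 0.1535]
eef_rot: [-179.8, 0.4, 173.5]
contact_force: [-0.6, 0.7, 0.1]
gripper_width: 0.0877
[ 0.41795862 -0.32814806  0.15345739] [-179.80920656    0.3982708   173.53060834]
```

```bash
python3 -m handwheel '[0,0.1,-3,0,-0,0,0,0.1,-6,0,0,0,0,0.1,-7.2,0,0,0,0,0.1,-7.2,0,0,0,0,0.1,-7.2,0,0,0]' 0 30 && python3 -m handwheel '[0,0,0,0,0,0,0,0,0,0,0,0,0,0,0,0,0,0,0,0,0,0,0,0,0,0,0,0,0,0,0,0,0,0,0,0,0,0,0,0,0,0,0,0,0,0,0,0]' 255 30 && python3 -m handwheel '[0,0,0,0,0,0,0,0,0,0,0,0,0,0,0,0,0,0,0,0,0,0,0,0]' 255 40
```

```text
time_s: 16.4
tcp_pos: [0.4188, -0.3279, 0.083]
eef_rot: [-179.8, 0.5, 173.5]
contact_force: [-0.5, -0.6, -1.2]
gripper_width: 0.0873
time_s: 17.2
tcp_pos: [0.4188, -0.3279, 0.0829]
eef_rot: [-179.8, 0.5, 173.5]
contact_force: [0.4, -0.1, -1.0]
gripper_width: 0.0294
time_s: 17.6
tcp_pos: [0.4188, -0.3279, 0.0829]
eef_rot: [-179.8, 0.5, 173.5]
contact_force: [1.0, 0.1, 0.1]
gripper_width: 0.0213
```

Gripped on the 22 mm knob at TCP z .083, so the home position will be z of about .093. I'll lift straight up.

```bash
python3 -m handwheel '[0,0,0,0,0,0,0,0,1,0,0,0,0,0,4,0,0,0,0,0,8,0,0,0,0,0,12,0,0,0,0,0,16,0,0,0,0,0,16,0,0,0,0,0,16,0,0,0]' 255 40
python3 - <<'E'
from h import *
s=cap('scene','s7.png')
a=s['img'][80:230,80:230];cv2.imwrite('pics/p4.png',cv2.resize(a,None,fx=4,fy=4,interpolation=cv2.INTER_CUBIC)[...,::-1])
E
```

```text
time_s: 18.4
tcp_pos: [0.419, -0.3278, 0.2443]
eef_rot: [-179.8, 0.6, 173.5]
contact_force: [-0.3, -0.5, -2.3]
gripper_width: 0.021
```

View pics/p4.png

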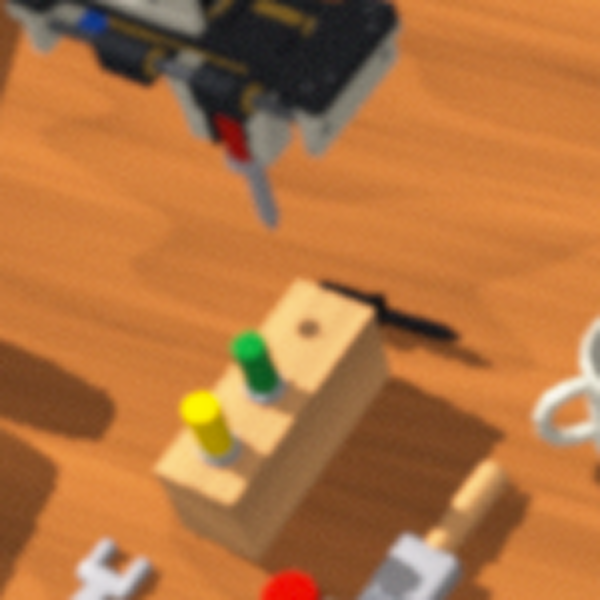

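The red pin is in the hand (tip at about (270,220)), and green and yellow are still in the stand. I'll carry it over the bracket.

```bash
python3 -m handwheel '[0,1,3,0,-0.01,0,1,5,5,0,-0.01,0,3,9,5,0,-0.01,0,6,13,5,0,-0.01,0,10,17,5,0,-0.01,0,14,21,5,0,-0.01,0,17,25,5,0,-0.01,0,20,28,5,0,-0.01,0]'; python3 -m handwheel '[3.2,3.5,0,0,0,0,3.2,3.5,-3,0,0,0,3.2,3.5,-6,0,0,0,3.2,3.5,-9,0,0,0,3.2,3.5,-9,0,0,0]'
```

```text
time_s: 19.25
tcp_pos: [0.6148, -0.0496, 0.2913]
eef_rot: [-179.8, 0.9, 173.5]
contact_force: [1.7, -1.0, -0.4]
gripper_width: 0.0215
time_s: 19.75
tcp_pos: [0.6432, -0.0148, 0.1949]
eef_rot: [-179.7, 0.3, 173.5]
contact_force: [-0.9, -0.5, -1.8]
gripper_width: 0.0213
```

```bash
python3 -m handwheel '[0.8,0.2,-1,0,-0.003,0,0.8,0.2,-2,0,-0.003,0,0.8,0.2,-2,0,-0.003,0,0.8,0.2,-2,0,-0.003,0]'
python3 - <<'E'
from h import *
s=cap('scene','s8.png');t=cap('top','t8.png')
print(sensors.get_state()['tcp_pos'],sensors.get_state()['eef_rot'])
i=cv2.resize(s['img'][225:300,190:290],None,fx=8,fy=8,interpolation=cv2.INTER_CUBIC)
cv2.imwrite('pics/tip.png',i[...,::-1])
E
```

```text
time_s: 20.15
tcp_pos: [0.6515, -0.0129, 0.1753]
eef_rot: [-179.7, 0.5, 173.5]
contact_force: [-0.4, 0.5, -0.0]
gripper_width: 0.0209
[ 0.65172404 -0.01279556  0.17593692] [-179.71361205    0.53984064  173.51016935]
```

View pics/tip.png

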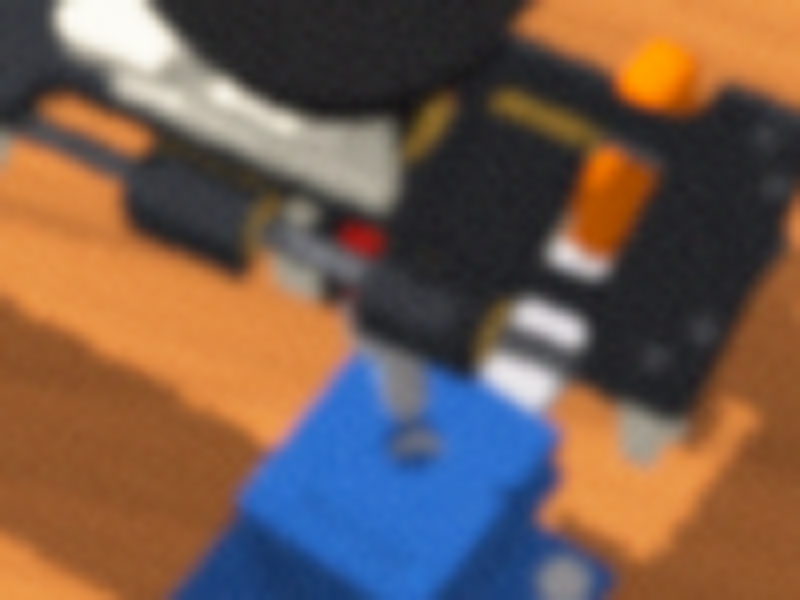

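Run:
```python
from h import *
s=cap('scene')
S=lambda x,y:uz(x,y,190,225,8.)
print('tip',onz(s,*S(405,417),.1005),'hole',onz(s,*S(413,441),.08))
for z in(.08,.1,.11,.12,.13):
    p=(proj(s,(.6523,-.0126,z))[0]-[190,225]+.5)*8; print(z,p.round())
```

```text
tip [ 0.65357279 -0.01306294  0.1005    ] hole [ 0.65186939 -0.01266485  0.08      ]
0.08 [413. 443.]
0.1 [409. 415.]
0.11 [407. 400.]
0.12 [405. 385.]
0.13 [402. 370.]
```

The tip, at about (405,417), lies over the hole at (413,441) to within about 1 mm. I'll descend in steps and watch the force.

```bash
python3 -m handwheel '[-0.1,0,-0.7,0,0,0,-0.1,0,-1.5,0,0,0,-0.1,0,-2.2,0,0,0,-0.1,0,-3,0,0,0,-0.1,0,-3,0,0,0]'
```

```text
time_s: 20.8
tcp_pos: [0.6498, -0.0128, 0.1441]
eef_rot: [-179.7, 0.4, 173.5]
contact_force: [-0.7, -0.3, -0.4]
gripper_width: 0.0213
```

```bash
python3 -m handwheel '[0.05,0,-0.5,0,0,0,0.05,0,-1,0,0,0,0.05,0,-1.5,0,0,0,0.05,0,-1.5,0,0,0]'
```

```text
time_s: 21.2
tcp_pos: [0.6501, -0.0128, 0.1282]
eef_rot: [-179.7, 0.4, 173.5]
contact_force: [1.2, 0.7, -1.4]
gripper_width: 0.0211
```

Tip at z of about .053 and no resistance, so it is through the eye. I'll continue through the lower plate.

```bash
python3 -m handwheel '[0,0,-0.5,0,0,0,0,0,-1,0,0,0,0,0,-1.5,0,0,0,0,0,-1.5,0,0,0]';python3 -m handwheel '[0,0,-0.5,0,0,0,0,0,-1,0,0,0,0,0,-1.5,0,0,0,0,0,-1.5,0,0,0]'
```

```text
time_s: 21.6
tcp_pos: [0.65, -0.0127, 0.1124]
eef_rot: [-179.7, 0.3, 173.5]
contact_force: [1.0, -0.5, -1.7]
gripper_width: 0.0215
time_s: 22.0
tcp_pos: [0.65, -0.0127, 0.0965]
eef_rot: [-179.7, 0.3, 173.5]
contact_force: [0.6, -0.1, -2.3]
gripper_width: 0.0211
```

```bash
python3 -m handwheel '[0,0,-0.2,0,0,0,0,0,-0.2,0,0,0,0,0,-0.35,0,0,0,0,0,-0.35,0,0,0]';python3 -m handwheel '[0,0,-0.1,0,0,0,0,0,-0.1,0,0,0]'
```

```text
time_s: 22.4
tcp_pos: [0.65, -0.0127, 0.093]
eef_rot: [-179.7, 0.3, 173.5]
contact_force: [0.5, 0.6, -2.4]
gripper_width: 0.0214
time_s: 22.6
tcp_pos: [0.6501, -0.0127, 0.0929]
eef_rot: [-179.7, 0.3, 173.5]
contact_force: [-1.7, 0.2, 4.0]
gripper_width: 0.0214
```

The collar is seated: contact at z .093, as predicted. I'll release, rise and check.

```bash
python3 -m handwheel '[0,0,0.1,0,0,0,0,0,0.1,0,0,0,0,0,0.1,0,0,0,0,0,0.1,0,0,0,0,0,0.1,0,0,0,0,0,0.1,0,0,0,0,0,0.1,0,0,0,0,0,0.1,0,0,0]' 0; python3 -m handwheel '[0,0,3,0,0,0,0,0,7,0,0,0,0,0,12,0,0,0,0,0,17,0,0,0,0,-5,17,0,0,0,-4,-10,17,0,0,0,-8,-15,17,0,0,0,-12,-20,17,0,0,0]'; python3 -m handwheel '[-4,-5,0,0,0,0,-8,-10,0,0,0,0,-12,-15,0,0,0,0,-16,-20,0,0,0,0,-18,-24,0,0,0,0,-20,-26,0,0,0,0,-20,-26,0,0,0,0,-20,-26,0,0,0,0]'
python3 - <<'E'
from h import *
s=cap('scene','s9.png');t=cap('top','t9.png')
a=cv2.resize(s['img'][225:325,190:290],None,fx=4,fy=4,interpolation=cv2.INTER_CUBIC)
b=cv2.resize(t['img'][110:210,240:340],None,fx=4,fy=4,interpolation=cv2.INTER_CUBIC)
cv2.imwrite('pics/fin.png',np.hstack([a,b])[...,::-1])
E
```

```text
time_s: 23.4
tcp_pos: [0.6501, -0.0127, 0.0939]
eef_rot: [-179.7, 0.3, 173.5]
contact_force: [0.5, -0.6, -0.6]
gripper_width: 0.0797
time_s: 24.2
tcp_pos: [0.5551, -0.1811, 0.2638]
eef_rot: [-179.7, 0.3, 173.5]
contact_force: [1.3, -0.6, 0.1]
gripper_width: 0.0875
time_s: 25.0
tcp_pos: [0.3526, -0.4434, 0.2637]
eef_rot: [-179.7, 0.3, 173.3]
contact_force: [-0.5, -0.4, -0.3]
gripper_width: 0.0875
```

View pics/fin.png

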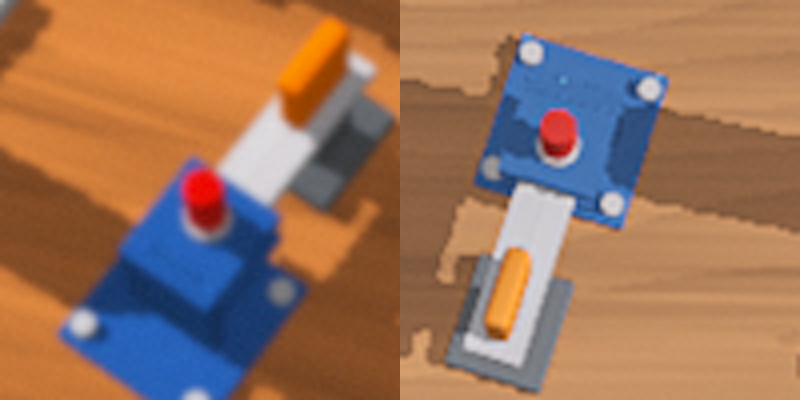

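View pics/t9.png

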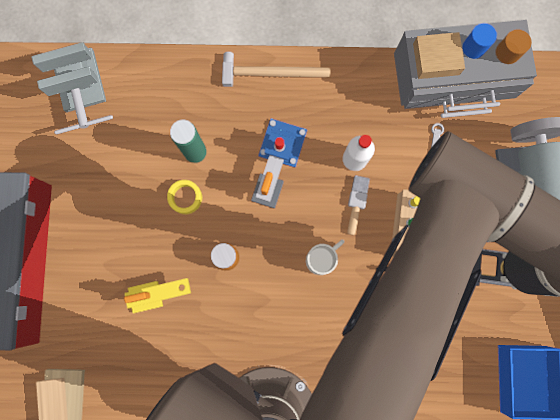

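The pin stands upright in the bracket: knob at (203,185) in the left crop and (559,122) in the right. The collar lies on the plate, and the can, cleaner, mug, jar and tape look unmoved. One number check before I hand in.

Run:
```python
from h import *
s=cap('scene');t=cap('top')
a=uz(203,181,190,225);b=uz(160,118,240,110)
print('knob top',two(s,a,t,b),onz(s,*a,.146),onz(t,*b,.146))
print(sensors.get_state()['contact_force'],sensors.get_state()['time_s'])
r.close_job()
```

```text
knob top (array([ 0.65146715, -0.01309405,  0.13241986]), np.float64(0.0030221254217271056)) [ 0.65623837 -0.0088594   0.146     ] [ 0.64820379 -0.01462388  0.146     ]
[0.19779085 0.0689432  1.41778535] 25.2
the job is handed in; nothing more can be done
```

I coupled the drawbar to the hitch, pushed the red pin through both parts, released it, backed the arm off and handed in at about 25 s. No verdict was reported.

**Drawbar:** My first grip closed too late and held the grip only shallowly, so I set the drawbar down and gripped it again before sliding the tongue in. My estimates put the eye 1–2 mm from the holes' axis. The scene and top views of the eye through the hole hinted at opposite small offsets.

**Pin:** It went through the upper plate, eye and lower plate without resistance. It met resistance at TCP z 0.093 m, the height predicted for the collar on the plate. The last pictures show it upright with the collar on the bracket.

**Checks that disagreed:**
- **Knob height:** My quick two-view fix of the knob top gave z = 0.132 m against an expected 0.146 m, with the rays missing by 3 mm. Its x and y were right over the hole. I took it as rough pixel picking, because the seating contact and the pictures agree, and did not repeat it.
- **Black look-alike pin:** It was lying down in pictures taken before I reached for the red pin, although it seemed to be standing at the start. I never worked near it and no force spike showed, so I think it fell by itself, but I can't rule out a brush on the first sweep.
- **Other objects:** By eye, the can, cleaner, jar, mug and tape looked unmoved. Green and yellow were in the stand in the last clear view, just after I lifted the red pin. In the last top picture the arm hides part of the stand and wrench.

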